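Spin check and index a centrifuge rotor

TASK

Check that the open mini centrifuge's rotor runs freely: flick it with a fingertip, either way round, so that it spins briskly (at least one turn in four seconds) and untouched while its upright index tab passes the pointer on the housing at least twice. Then brake it by pressing a fingertip on its flat top so that it comes to rest with the index tab in line with the pointer (nudging the last bit with the finger is fine), and take the hand away. Do not lift or shift the centrifuge or the things around it.

Things in the scene. Friction and masses are not known exactly. Their poses are not given: they have to be found in the camera images.
- centrifuge: White round mini centrifuge housing, lid off, loose on the table (1.8 kg, rubber feet), 244 mm across; a control nose at its front (own -x side) reaches 140 mm from the centre. Flat deck under the rotor 50 mm above the table. Origin: centre of the underside, on the rotor's axle; z up. A dark arrow-shaped pointer lies on the deck along its own -x.
- rotor: Aluminium disc, 150 mm wide, 58 to 74 mm above the table; turns endlessly on the axle, 0.8 kg, inertia 0.0023 kg m2; left alone from 3 rad/s it coasts for about 20 s. Origin: axle, 58 mm up; own -x points to the tab, z up. Its top is a bare flat ring from 44 to 73 mm from the axle, to brake on; inside stand a hub (radius 15, top 90 mm up) and 4 tube caps (tops 84 mm up).
- tab (a point): Middle of the index tab's outer edge, 98 mm from the axle, 78 mm above the table. The tab is an upright aluminium plate fixed outside the disc's rim, 74 to 98 mm from the axle, 58 to 98 mm above the table, 10 mm thick along the turning direction. A fingertip fits beside the disc in its path, above the deck, to flick it. It bounces off a finger that is held in its way.
- mark (a point): Point fixed on the housing where tab lies when the tab is exactly in line with the pointer: 98 mm from the axle, 78 mm above the table, in free air. The pointer itself is a dark arrow on the deck just outside it, 104 to 122 mm from the axle, narrow tip inward, up to 21 mm wide, its top 64 mm above the table.
- lid: The centrifuge's clear dome lid with a white knob, standing loose on the table, 224 mm across, 93 mm high. Bystander. Origin: centre of the underside.
- tube_rack: Blue tube rack, 140 x 95 x 50 mm, with four small capped tubes up to 60 mm high. Bystander, loose. Origin: centre of the underside, x along its long side.
- jar: Small white-capped jar, 44 mm across, 75 mm high. Bystander, loose. Origin: centre of the underside.
- tip_box: Clear pipette tip box with red top, 75 x 115 mm and 57 mm high. Bystander, loose. Origin: centre of the underside, y along its long side.

How it is judged:
By the outcome, as a careful person would: the job done as asked, in the order asked, and still so for the second after the job is handed in, with the robot touching nothing.
It also fails if it takes over 48 s, if anything falls off the work surface, if the arm or the gripper's body presses on something with over 40 N, if the wrist force passes 120 N, or if a joint passes its speed limit or range.

ROBOT

A 7-joint arm with a two-finger parallel gripper is mounted at the origin on the work surface. World frame = base frame: x ahead of the robot, y to its left, z up, the work surface at z = 0. Lengths are in m, angles in rad, forces in N, time in s.
With the tool pointing down it reaches from about 0.4 to 0.875 m from the base axis. Payload 6.5 kg.
Tool frame: the origin (TCP) lies midway between the tips of the shut fingers; the grasp point (between the pads) lies 19 mm behind it (manip.grip_depth is the z of the grasp point in the tool frame, in m); z points along the fingers, y is the line along which they close (so a half turn about z gives the same grasp; the last joint's range is limited). The gripper opens to 88 mm and grips with 3 to 60 N. Pads are 18 mm wide; open, the fingers measure 123 mm over their backs; the gripper's body (75 mm by 187 mm) begins 45 mm behind the grasp point.
Start: joints at [-1.34, 0.536, -0.004, 1.538, 0.003, 1.067, -0.071], TCP at [0.19, 0.622, 0.239] pointing down, gripper open.
Joint ranges: [-2.7, 2.7], [-0.37, 2.16], [-1.27, 1.26], [0.24, 2.4], [-1.31, 4.45], [0.19, 1.91], [-2.76, 2.76]. Speed limits (rad/s): [2.39, 2.39, 3.14, 3.14, 3.14, 3.14, 3.14].

INTERFACE

Orientations are given as a unit quaternion [x, y, z, w].
In Python, from workcell import manip gives the robot as it stands. The module is installed in compiled form; this text tells all that it offers.
- The arm moves only by the shell command python3 -m handwheel 'ROWS' [FORCE]. ROWS is JSON, a list of rows, each an object of numbers: "tx", "ty", "tz": the shift along the world's x, y, z in units of 40 mm (1.0 is 40 mm); "spin": the turn about the world's z in units of 8 degrees (1.0 is 8 degrees); "grip": the closure, from -1 (fully open) to 1 (shut), so that 0 is half open. In form: [{"tx": .., "ty": .., "tz": .., "spin": .., "grip": ..}, ...]. A call has exactly 5 rows; each row shifts and turns the commanded pose from where the row before left it; what a row does not reach is not made up. A row lasts 1/10 s, in which the tool goes at most 50 mm and 8.59 degrees, less where a joint would pass 70% of its speed; a pose out of reach is approached as far as the arm can. A call is refused whole if a number of a shift passes 1 or a number of a turn 1, either way. A call with a gripper value outside its range is refused whole. The fingers move at their own pace and stop on an object; FORCE is the grip in N (left out, the last holds). Time passes only in rows, so rows that do not move let the fingers close, or fill a call up. It gives the time, the measured TCP pose, the force, the opening and the grip force at its end, in the units of the state.
- manip.observe(): the state, without advancing time (a new reading comes with each control period).
- manip.read_camera(name): name is "scene" or "top"; returns a dict with "pixels" (400x640x3 uint8, red, green, blue), "vertical_fov" (degrees; the focal length in pixels is half the picture's height over the tangent of half this angle, whatever the lens; pixels are square), "cx", "cy" (the principal point, pixels), "R" (3x3) and "t" (3): a world point X has camera coordinates R X + t. Camera axes: x right, y down, z forward; pixel columns grow to the right and rows downward; lengths in m; the calibration is good to about 2 mm. A picture is of the moment at which its call begins. There is no depth.
- manip.hand_in(): hands the job in; it is judged then, once.
The state is a dict: "clock": time; "joint_pos": joint angles; "dq": joint speeds; "effort": joint torques, N m; "eef_pos": TCP position; "ee_rot": TCP orientation; "wrist_force": force on the tool from outside, world axes, zero at the start; "wrist_torque": the same for the moment, N m; "finger_gap": finger opening in m; "grip_force": force on a finger pad.
Only numpy, scipy, OpenCV 4.12 (cv2) and the standard library are available. Lean on these libraries where they do the work, as an engineer would, in place of code of your own. Each camera call takes 0.05 s, during which the arm holds its last target. There are 200 camera calls.

## Working session

There is one attempt and no reset: what is moved stays moved. The work goes in short steps, Python scripts to look and compute and a shell command to move; the robot and the scene stay as the last step left them, time stands still between calls to the robot, and variables do not carry over. Pictures are saved under pics/ and viewed, at most 10 in all, crops included, and the job is handed in when it is done.

```bash
mkdir -p pics
cat > h.py <<'E'
import numpy as np, cv2
from workcell import manip
def cam(n,save=None):
    c=manip.read_camera(n); p=np.array(c["pixels"])
    if save: cv2.imwrite("pics/"+save,p[:,:,::-1])
    return c,p
def ray(c,u,v,z):
    f=200/np.tan(np.radians(c["vertical_fov"])/2)
    R=np.array(c["R"]);t=np.array(c["t"])
    o=-R.T@t; d=R.T@np.array([(u-c["cx"])/f,(v-c["cy"])/f,1])
    return o+d*(z-o[2])/d[2]
def proj(c,X):
    f=200/np.tan(np.radians(c["vertical_fov"])/2)
    q=np.array(c["R"])@np.array(X)+np.array(c["t"]); return c["cx"]+f*q[0]/q[2],c["cy"]+f*q[1]/q[2]
E
python3 - <<'E'
from h import *
for n in("top","scene"):
    c,p=cam(n,n+"0.png"); print(n,c["vertical_fov"],c["cx"],c["cy"],-np.array(c["R"]).T@c["t"])
print(manip.observe())
E
```

```text
top 48.96743038471506 324.69907364739674 192.6318666464544 [0.49881558 0.00241606 1.23141933]
scene 45.299782284269206 324.09939021166326 202.58321750751213 [ 1.14392269 -0.68663436  1.15017172]
{'clock': 0.1, 'joint_pos': array([-1.34022401,  0.53708764, -0.00443421,  1.53873116,  0.00262311,
        1.06734852, -0.07124638]), 'dq': array([ 0.00329037, -0.00228436, -0.00172006, -0.0022981 , -0.00183843,
        0.0008788 , -0.00073133]), 'effort': array([ 3.52328760e-03, -5.72074556e+01,  9.94325504e-01, -2.52228445e+01,
       -5.61608223e-02,  1.34484519e-02,  4.71128237e-05]), 'eef_pos': array([0.1899432 , 0.62105287, 0.23794538]), 'ee_rot': array([ 1.47826053e-01,  9.89013065e-01, -7.83169713e-04, -4.69995341e-05]), 'wrist_force': array([-0.31963911, -0.37961895, -0.4427454 ]), 'wrist_torque': array([-0.00215408,  0.04904936, -0.01170751]), 'grip_force': 0.0, 'finger_gap': 0.08795680700640782}
```

View pics/top0.png

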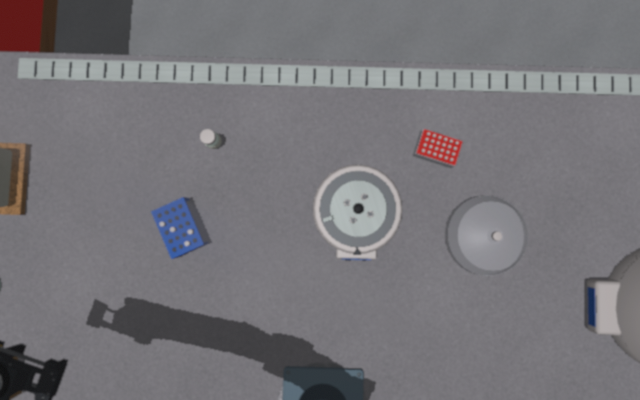

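View pics/scene0.png

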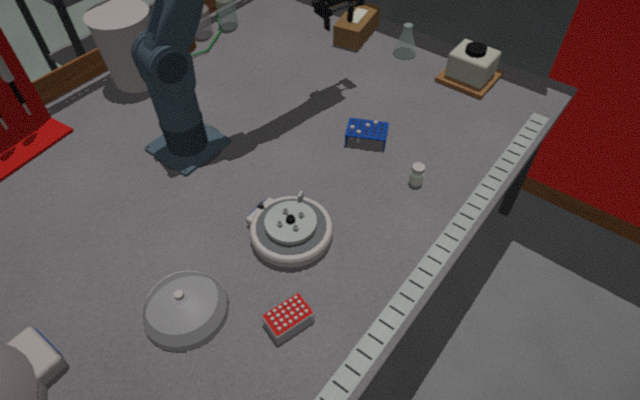

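The top view shows the housing at about (358,208), the tab at (327,218) to its left and the pointer at (357,251). The scene view agrees and shows free space around the housing.

Run:
```python
from h import *
c,p=cam("top")
g=cv2.cvtColor(p,cv2.COLOR_RGB2GRAY)
roi=np.zeros_like(g);cv2.circle(roi,(358,208),12,255,-1)
v,u=np.nonzero((g<60)&(roi>0)); hub=ray(c,u.mean(),v.mean(),.09); print("hub",u.mean(),v.mean(),len(u),hub)
roi[:]=0; roi[244:256,348:368]=255
v,u=np.nonzero((g<80)&(roi>0)); ptr=ray(c,u.mean(),v.mean(),.064);print("ptr",u.mean(),v.mean(),len(u),ptr)
print("dir",np.degrees(np.arctan2(*(ptr-hub)[1::-1])),np.linalg.norm((ptr-hub)[:2]))
x=p[158:268,305:410][:,:,::-1]
a=cv2.resize(x,None,fx=5,fy=5,interpolation=cv2.INTER_CUBIC)
cv2.imwrite("pics/crop1.png",a)
```

```text
hub 358.4107142857143 208.10714285714286 56 [ 0.54170951 -0.07942668  0.09      ]
ptr 357.2 252.4 10 [ 0.42575483 -0.0807269   0.064     ]
dir -179.3575588694773 0.1159619691918698
```

View pics/crop1.png

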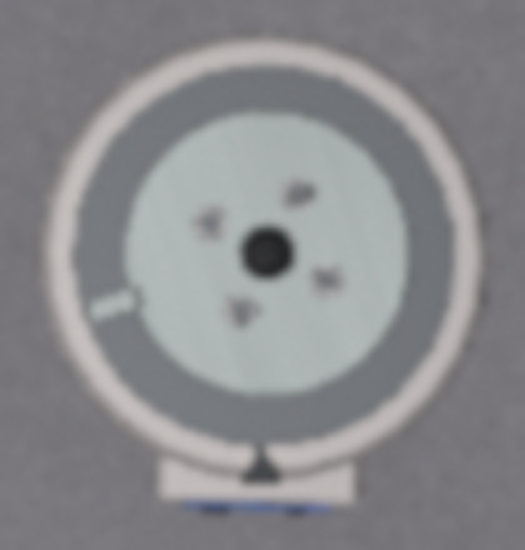

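The crop shows the hub at (267,252), the tab at (117,304) and the pointer at (261,465), that is, straight toward the robot. I'll move over with the fingers shut, then flick the tab toward -x.

```bash
python3 -m handwheel '[{"tx":0.45,"ty":-0.76,"tz":0,"spin":-0.46,"grip":1},{"tx":0.45,"ty":-0.76,"tz":0,"spin":-0.46,"grip":1},{"tx":0.45,"ty":-0.76,"tz":0,"spin":-0.46,"grip":1},{"tx":0.45,"ty":-0.76,"tz":0,"spin":-0.46,"grip":1},{"tx":0.45,"ty":-0.76,"tz":0,"spin":-0.46,"grip":1}]' 20
python3 -m handwheel '[{"tx":0.45,"ty":-0.76,"tz":0,"spin":-0.46,"grip":1},{"tx":0.45,"ty":-0.76,"tz":0,"spin":-0.46,"grip":1},{"tx":0.45,"ty":-0.76,"tz":0,"spin":-0.46,"grip":1},{"tx":0.45,"ty":-0.76,"tz":0,"spin":-0.46,"grip":1},{"tx":0.45,"ty":-0.76,"tz":0,"spin":-0.46,"grip":1}]'
python3 -m handwheel '[{"tx":0.45,"ty":-0.76,"tz":0,"spin":-0.46,"grip":1},{"tx":0.45,"ty":-0.76,"tz":0,"spin":-0.46,"grip":1},{"tx":0.45,"ty":-0.76,"tz":0,"spin":-0.46,"grip":1},{"tx":0.45,"ty":-0.76,"tz":0,"spin":-0.46,"grip":1},{"tx":0.45,"ty":-0.76,"tz":0,"spin":-0.46,"grip":1}]'
```

```text
clock: 0.65
eef_pos: [0.2806, 0.4681, 0.2386]
ee_rot: [0.305, 0.952, -0.0, -0.0]
wrist_force: [0.3, 0.6, -0.6]
finger_gap: 0.0501
grip_force: 0.0
clock: 1.15
eef_pos: [0.3705, 0.3162, 0.2387]
ee_rot: [0.454, 0.891, -0.0, -0.0]
wrist_force: [0.5, -0.2, 0.1]
finger_gap: 0.0102
grip_force: 0.0
clock: 1.65
eef_pos: [0.4605, 0.1642, 0.2387]
ee_rot: [0.59, 0.807, -0.0, -0.0]
wrist_force: [1.1, 0.3, 0.5]
finger_gap: 0.0004
grip_force: 0.0
```

```bash
python3 -m handwheel '[{"tx":0.45,"ty":-0.78,"tz":-0.4,"spin":-0.46,"grip":1},{"tx":0.45,"ty":-0.78,"tz":-0.6,"spin":-0.46,"grip":1},{"tx":0.45,"ty":-0.78,"tz":-0.6,"spin":-0.46,"grip":1},{"tx":0.45,"ty":-0.78,"tz":-0.6,"spin":-0.46,"grip":1},{"tx":0.45,"ty":-0.78,"tz":-0.6,"spin":-0.4,"grip":1}]'
python3 - <<'E'
from h import *
c,p=cam("scene","scene1.png")
x=p[120:300,180:400][:,:,::-1]
cv2.imwrite("pics/crop2.png",cv2.resize(x,None,fx=3,fy=3,interpolation=cv2.INTER_CUBIC))
E
```

```text
clock: 2.15
eef_pos: [0.5506, 0.0085, 0.1256]
ee_rot: [0.709, 0.706, 0.0, -0.0]
wrist_force: [0.9, -0.7, -0.1]
finger_gap: 0.0004
grip_force: 0.0
```

View pics/crop2.png

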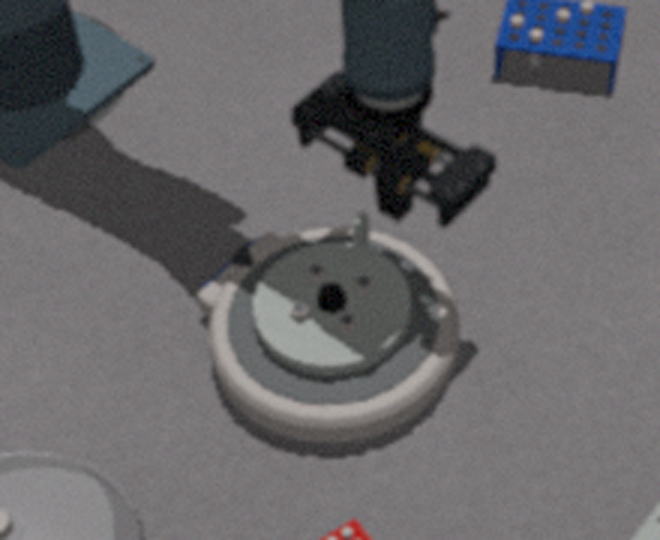

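The scene crop shows the shut fingertip (395,215) above and just on the +x side of the tab (362,230), and the pointer is visible at (243,257). Now I'll go down and flick.

```bash
python3 -m handwheel '[{"tx":0,"ty":0,"tz":-0.4,"spin":0,"grip":1},{"tx":0,"ty":0,"tz":-0.4,"spin":0,"grip":1},{"tx":0,"ty":0,"tz":-0.3,"spin":0,"grip":1},{"tx":0,"ty":0,"tz":0,"spin":0,"grip":1},{"tx":0,"ty":0,"tz":0,"spin":0,"grip":1}]'
python3 -m handwheel '[{"tx":-0.3,"ty":0,"tz":0,"spin":0,"grip":1},{"tx":-0.45,"ty":-0.15,"tz":0,"spin":0,"grip":1},{"tx":-0.55,"ty":-0.22,"tz":0,"spin":0,"grip":1},{"tx":-0.6,"ty":-0.35,"tz":0,"spin":0,"grip":1},{"tx":0,"ty":0,"tz":1,"spin":0,"grip":1}]'
cat > ang.py <<'E'
from h import *
H=np.array([.5417,-.0794])
def tabang(save=None):
    c,p=cam("top",save); g=cv2.cvtColor(p,cv2.COLOR_RGB2GRAY).astype(np.float32)
    best=[]
    A=np.radians(np.arange(0,360,1.))
    acc=np.zeros(len(A))
    for r in (.082,.086,.090):
        uv=np.array([proj(c,[H[0]+r*np.cos(a),H[1]+r*np.sin(a),.098]) for a in A],np.float32)
        acc+=cv2.remap(g,uv[:,0].copy(),uv[:,1].copy(),cv2.INTER_LINEAR).ravel()/3
    return A,acc,c,p
E
python3 - <<'E'
from ang import *
for i in range(6):
    A,a,c,p=tabang("spin0.png" if i==0 else None)
    j=np.argsort(a)[-6:]; print(manip.observe()["clock"],np.degrees(A[j]).astype(int),a[j].astype(int),np.median(a))
E
```

```text
clock: 2.7
eef_pos: [0.5501, 0.0097, 0.0829]
ee_rot: [0.708, 0.706, -0.0, -0.0]
wrist_force: [-0.8, -1.0, 0.4]
finger_gap: 0.0
grip_force: 0.0
clock: 3.2
eef_pos: [0.4681, -0.0209, 0.1206]
ee_rot: [0.709, 0.705, -0.004, -0.003]
wrist_force: [0.3, -0.1, 0.3]
finger_gap: 0.0003
grip_force: 0.0
3.25 [59 61 62 63 64 65] [124 124 124 125 125 125] 118.6767578125
3.3 [54 53 58 59 61 59] [124 124 124 124 124 124] 118.59342575073242
3.35 [53 55 56 57 58 59] [123 124 124 124 124 124] 118.64143753051758
3.4 [51 52 56 58 57 59] [124 124 124 124 124 124] 118.68278312683105
3.45 [55 50 54 57 59 58] [124 124 124 124 124 124] 118.65706443786621
3.5 [52 53 58 56 57 59] [124 124 124 124 124 124] 118.80127143859863
```

View pics/spin0.png

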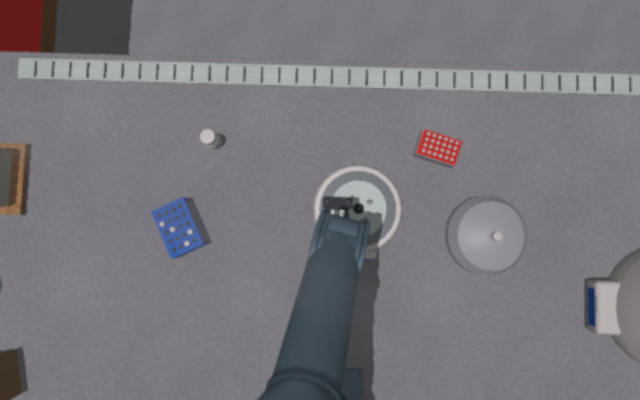

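The arm hides the left half of the rotor from the top camera. I'll move aside to +y to watch the spin.

```bash
python3 -m handwheel '[{"tx":0.1,"ty":0.6,"tz":0.4,"spin":0,"grip":1},{"tx":0.5,"ty":0.8,"tz":0,"spin":0,"grip":1},{"tx":0.5,"ty":0.8,"tz":0,"spin":0,"grip":1},{"tx":0.5,"ty":0.8,"tz":0,"spin":0,"grip":1},{"tx":0.3,"ty":0.5,"tz":0,"spin":0,"grip":1}]'
python3 - <<'E'
from ang import *
for i in range(14):
    A,a,c,p=tabang("spin1.png" if i==0 else None)
    j=np.argsort(a)[-5:]; print(round(manip.observe()["clock"],2),np.degrees(A[j]).astype(int),a[j].astype(int),int(np.median(a)))
E
```

```text
clock: 4.0
eef_pos: [0.5509, 0.1242, 0.1378]
ee_rot: [0.707, 0.707, 0.0, -0.0]
wrist_force: [0.7, -0.7, -0.5]
finger_gap: 0.0003
grip_force: 0.0
4.05 [302 298 301 299 300] [164 165 173 175 177] 123
4.1 [310 306 309 307 308] [163 165 174 174 177] 123
4.15 [318 314 317 315 316] [162 164 172 174 177] 123
4.2 [326 322 325 323 324] [160 165 171 175 176] 123
4.25 [334 330 333 331 332] [157 167 169 175 176] 123
4.3 [342 338 341 340 339] [156 168 168 176 176] 122
4.35 [345 349 346 348 347] [155 167 170 175 176] 122
4.4 [353 357 354 356 355] [160 166 173 175 178] 122
4.45 [1 5 2 4 3] [161 163 173 175 177] 122
4.5 [13  9 12 10 11] [161 167 173 176 179] 122
4.55 [21 17 20 18 19] [157 169 171 177 178] 122
4.6 [24 28 25 27 26] [162 171 176 179 181] 122
4.65 [32 36 33 35 34] [163 165 176 176 180] 122
4.7 [44 40 43 41 42] [161 171 174 178 181] 122
```

View pics/spin1.png

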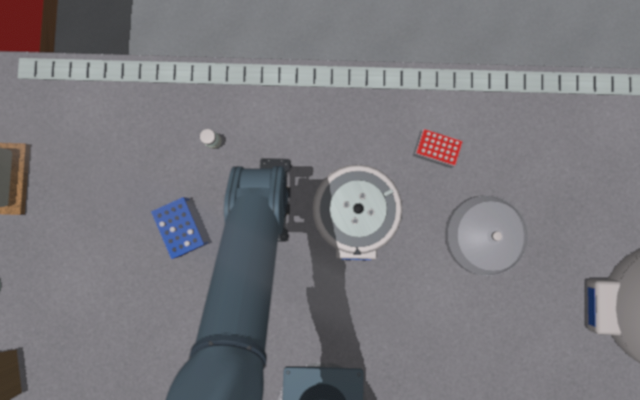

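The rotor turns untouched at about 158°/s (2.3 s per turn), and the tab at (389,193) is tracked cleanly. I'll now hover over the left part of the ring, inside the tab's circle, while it makes more turns.

```bash
python3 -m handwheel '[{"tx":-0.05,"ty":-0.7,"tz":0,"spin":0,"grip":1},{"tx":-0.05,"ty":-0.8,"tz":0,"spin":0,"grip":1},{"tx":-0.05,"ty":-0.8,"tz":0,"spin":0,"grip":1},{"tx":-0.05,"ty":-0.8,"tz":0,"spin":0,"grip":1},{"tx":-0.04,"ty":-0.59,"tz":0,"spin":0,"grip":1}]'
python3 -m handwheel '[{"tx":0,"ty":0,"tz":-0.3,"spin":0,"grip":1},{"tx":0,"ty":0,"tz":-0.4,"spin":0,"grip":1},{"tx":0,"ty":0,"tz":-0.4,"spin":0,"grip":1},{"tx":0,"ty":0,"tz":-0.3,"spin":0,"grip":1},{"tx":0,"ty":0,"tz":0,"spin":0,"grip":1}]'
python3 - <<'E'
from ang import *
for i in range(48):
    A,a,c,p=tabang("spin2.png" if i==0 else None)
    j=np.argsort(a)[-3:]; 
    if a[j[-1]]>150: print(round(manip.observe()["clock"],2),np.degrees(A[j]).astype(int),a[j].astype(int),end=' | ')
E
```

```text
clock: 5.2
eef_pos: [0.5402, -0.0293, 0.1389]
ee_rot: [0.708, 0.706, -0.0, 0.0]
wrist_force: [0.3, -0.2, 0.3]
finger_gap: 0.0001
grip_force: 0.0
clock: 5.7
eef_pos: [0.5392, -0.0258, 0.0809]
ee_rot: [0.707, 0.707, -0.001, -0.001]
wrist_force: [-1.3, -0.2, 0.9]
finger_gap: 0.0005
grip_force: 0.0
5.85 [216 214 215] [171 177 178] | 5.9 [223 221 222] [175 175 177] | 5.95 [228 230 229] [172 176 177] | 6.0 [238 236 237] [169 175 177] | 6.05 [245 243 244] [171 175 176] | 6.1 [252 250 251] [173 173 176] | 6.15 [257 259 258] [170 173 175] | 6.2 [264 266 265] [168 174 175] | 6.25 [274 272 273] [169 173 175] | 6.3 [281 279 280] [171 174 176] | 6.35 [288 286 287] [174 174 177] | 6.4 [293 295 294] [173 173 176] | 6.45 [300 302 301] [173 174 176] | 6.5 [307 309 308] [171 172 175] | 6.55 [314 316 315] [171 173 175] | 6.6 [321 323 322] [171 172 174] | 6.65 [328 330 329] [171 173 175] | 6.7 [337 335 336] [172 173 176] | 6.75 [344 342 343] [170 172 175] | 6.8 [351 349 350] [170 174 176] | 6.85 [358 356 357] [167 174 176] |
```

Run:
```python
from ang import *
print(manip.observe()["eef_pos"])
T=[];X=[]
for i in range(30):
    A,a,c,p=tabang()
    if a.max()>150:
        w=np.clip(a-140,0,None); T.append(manip.observe()["clock"]-.05); X.append(np.unwrap([4.7,np.angle((w*np.exp(1j*A)).sum())])[1])
q=np.polyfit(T,np.degrees(X),2); print(T[0],T[-1],np.degrees(X[0]),np.degrees(X[-1]),q,manip.observe()["clock"],manip.observe()["eef_pos"])
for t in np.arange(10,12,.1): print(round(t,2),round(np.polyval(q,t)-360,1),end='; ')
```

```text
[ 0.54049734 -0.02683508  0.08270592]
8.45 9.549999999999999 213.5141063665518 346.40196504918237 [   -4.4556574    201.2701621  -1169.27251672] 9.6 [ 0.5405009  -0.02680907  0.08271282]
10.0 37.9; 10.1 49.0; 10.2 60.1; 10.3 71.1; 10.4 82.0; 10.5 92.8; 10.6 103.6; 10.7 114.2; 10.8 124.7; 10.9 135.2; 11.0 145.6; 11.1 155.8; 11.2 166.0; 11.3 176.1; 11.4 186.2; 11.5 196.1; 11.6 205.9; 11.7 215.7; 11.8 225.3; 11.9 234.9;
```

```bash
python3 -m handwheel '[{"tx":0,"ty":0.1,"tz":0,"spin":0,"grip":1},{"tx":0,"ty":0,"tz":0,"spin":0,"grip":1},{"tx":0,"ty":0,"tz":0,"spin":0,"grip":1},{"tx":0,"ty":0,"tz":0,"spin":0,"grip":1},{"tx":0,"ty":0,"tz":0,"spin":0,"grip":1}]'
python3 -m handwheel '[{"tx":0,"ty":0,"tz":0,"spin":0,"grip":1},{"tx":0,"ty":0,"tz":0,"spin":0,"grip":1},{"tx":0,"ty":0,"tz":0,"spin":0,"grip":1},{"tx":0,"ty":0,"tz":-0.05,"spin":0,"grip":1},{"tx":0,"ty":0,"tz":-0.05,"spin":0,"grip":1}]'
python3 -m handwheel '[{"tx":0,"ty":0,"tz":-0.05,"spin":0,"grip":1},{"tx":0,"ty":0,"tz":-0.1,"spin":0,"grip":1},{"tx":0,"ty":0,"tz":-0.05,"spin":0,"grip":1},{"tx":0,"ty":0,"tz":0,"spin":0,"grip":1},{"tx":0,"ty":0,"tz":0,"spin":0,"grip":1}]'
python3 - <<'E'
from ang import *
for i in range(2):
    c,p=cam("scene","sc%d.png"%i); 
print(manip.observe()["wrist_force"],manip.observe()["eef_pos"])
cam("top","t3.png")
x=p[160:280,220:360][:,:,::-1]
y=cv2.imread("pics/t3.png")[150:270,290:430]
cv2.imwrite("pics/c3.png",cv2.resize(np.vstack([x,y]),None,fx=2.5,fy=2.5,interpolation=cv2.INTER_CUBIC))
E
```

```text
clock: 10.1
eef_pos: [0.5405, -0.0229, 0.0827]
ee_rot: [0.708, 0.706, -0.0, 0.0]
wrist_force: [-0.7, -0.8, 0.2]
finger_gap: 0.0004
grip_force: 0.0
clock: 10.6
eef_pos: [0.5405, -0.0228, 0.0786]
ee_rot: [0.708, 0.706, 0.0, 0.0]
wrist_force: [0.7, -0.8, 0.2]
finger_gap: 0.0004
grip_force: 0.0
clock: 11.1
eef_pos: [0.5451, -0.0229, 0.0743]
ee_rot: [0.708, 0.706, 0.004, 0.003]
wrist_force: [-0.8, 1.0, 28.8]
finger_gap: 0.0006
grip_force: 14.5
[-1.80167594  1.27361099 28.35961582] [ 0.54514406 -0.02293506  0.07431629]
```

View pics/c3.png

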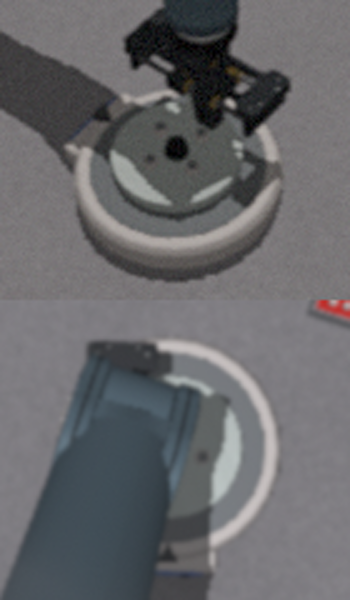

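The scene crop shows the tab stopped behind the hub, at about (172,105). I pressed half a second early, so it is short of the pointer, and the top view is blocked by the arm. I'll lift off, measure, then nudge it the rest of the way.

```bash
python3 -m handwheel '[{"tx":0,"ty":0,"tz":0.1,"spin":0,"grip":1},{"tx":0,"ty":0,"tz":0.15,"spin":0,"grip":1},{"tx":0,"ty":0,"tz":0.8,"spin":0,"grip":1},{"tx":0,"ty":0.3,"tz":0.8,"spin":0,"grip":1},{"tx":0,"ty":1,"tz":0,"spin":0,"grip":1}]'
python3 -m handwheel '[{"tx":0,"ty":1,"tz":0,"spin":0,"grip":1},{"tx":0,"ty":1,"tz":0,"spin":0,"grip":1},{"tx":0,"ty":1,"tz":0,"spin":0,"grip":1},{"tx":0,"ty":0,"tz":0,"spin":0,"grip":1},{"tx":0,"ty":0,"tz":0,"spin":0,"grip":1}]'
cat > meas.py <<'E'
from ang import *
def cent(g,c,z,r0,r1,lo,hi,bright):
    # intensity-weighted centroid on a polar patch about the axle
    A=np.radians(np.arange(lo,hi,.5)); Rr=np.arange(r0,r1,.001)
    uv=np.array([[proj(c,[H[0]+r*np.cos(a),H[1]+r*np.sin(a),z]) for a in A] for r in Rr],np.float32)
    s=cv2.remap(g,uv[...,0].copy(),uv[...,1].copy(),cv2.INTER_LINEAR).mean(0)
    w=s-np.median(s) if bright else np.median(s)-s
    w[w<.35*w.max()]=0
    return np.degrees((w*A).sum()/w.sum()),s
if __name__=="__main__":
    A,a,c,p=tabang("m.png"); a0=np.degrees(A[a.argmax()])
    g=cv2.cvtColor(p,cv2.COLOR_RGB2GRAY).astype(np.float32)
    print("clock",manip.observe()["clock"],"tab",a0,a.max(),cent(g,c,.098,.080,.094,a0-15,a0+15,1)[0],"ptr",cent(g,c,.064,.109,.120,166,196,0)[0],manip.observe()["eef_pos"])
E
python3 meas.py; python3 meas.py
```

```text
clock: 11.75
eef_pos: [0.5429, 0.025, 0.1484]
ee_rot: [0.711, 0.704, 0.002, 0.003]
wrist_force: [1.2, 0.2, -0.0]
finger_gap: 0.0008
grip_force: 0.0
clock: 12.25
eef_pos: [0.5399, 0.1498, 0.1443]
ee_rot: [0.707, 0.707, -0.001, -0.0]
wrist_force: [0.4, -0.5, -1.1]
finger_gap: 0.0005
grip_force: 0.0
clock 12.3 tab 135.0 185.97526168823242 134.69089109032234 ptr 180.47810661394462 [0.54010999 0.14824354 0.14437121]
clock 12.35 tab 135.0 183.67708587646484 135.4930265183685 ptr 180.47699218913476 [0.54031968 0.14750833 0.14453653]
```

```bash
python3 meas.py; python3 meas.py;python3 meas.py
```

```text
clock 12.4 tab 136.0 183.57780075073242 136.12508303415993 ptr 180.4768530709421 [0.54041488 0.14725973 0.14458035]
clock 12.45 tab 137.0 185.95247268676758 137.2061626855964 ptr 180.47497013560042 [0.54052503 0.14730654 0.14466654]
clock 12.5 tab 138.0 183.66275787353516 137.565252367887 ptr 180.4734998321738 [0.54058375 0.14747143 0.14474021]
```

The release left a slow drift of about 15°/s that will stop by itself. I'll wait and measure. For the final drag I'll press on the far (+x) side, where arm flex is radial, and load and unload gently.

```bash
python3 -m handwheel '[{"tx":0,"ty":0,"tz":0,"spin":0,"grip":1},{"tx":0,"ty":0,"tz":0,"spin":0,"grip":1},{"tx":0,"ty":0,"tz":0,"spin":0,"grip":1},{"tx":0,"ty":0,"tz":0,"spin":0,"grip":1},{"tx":0,"ty":0,"tz":0,"spin":0,"grip":1}]' >/dev/null
python3 -m handwheel '[{"tx":0.4,"ty":0,"tz":0,"spin":0,"grip":1},{"tx":0.4,"ty":0,"tz":0,"spin":0,"grip":1},{"tx":0.4,"ty":0,"tz":0,"spin":0,"grip":1},{"tx":0.4,"ty":0,"tz":0,"spin":0,"grip":1},{"tx":0,"ty":0,"tz":0,"spin":0,"grip":1}]'
python3 meas.py; python3 -m handwheel '[{"tx":0,"ty":-0.4,"tz":0,"spin":0,"grip":1},{"tx":0,"ty":-0.4,"tz":0,"spin":0,"grip":1},{"tx":0,"ty":0,"tz":0,"spin":0,"grip":1},{"tx":0,"ty":0,"tz":0,"spin":0,"grip":1},{"tx":0,"ty":0,"tz":0,"spin":0,"grip":1}]'; python3 meas.py;python3 meas.py
```

```text
clock: 13.5
eef_pos: [0.6062, 0.1489, 0.1448]
ee_rot: [0.708, 0.706, 0.0, 0.001]
wrist_force: [-1.0, 0.3, -0.3]
finger_gap: 0.0004
grip_force: 0.0
clock 13.55 tab 148.0 184.78516006469727 147.51215761377603 ptr 180.47440350143924 [0.6048167  0.14896251 0.14452447]
clock: 14.05
eef_pos: [0.6043, 0.1177, 0.1448]
ee_rot: [0.708, 0.706, 0.0, -0.0]
wrist_force: [0.3, 0.5, -0.1]
finger_gap: 0.0004
grip_force: 0.0
clock 14.1 tab 150.0 185.74121475219727 149.64824662877564 ptr 180.4738482915461 [0.60435173 0.11794324 0.14476736]
clock 14.15 tab 150.0 185.05533599853516 149.68706355665006 ptr 180.47684141985238 [0.60438863 0.11797308 0.14471848]
```

```bash
python3 -m handwheel '[{"tx":0,"ty":-1,"tz":0,"spin":0,"grip":1},{"tx":0,"ty":-1,"tz":0,"spin":0,"grip":1},{"tx":0,"ty":-1,"tz":0,"spin":0,"grip":1},{"tx":0,"ty":-1,"tz":0,"spin":0,"grip":1},{"tx":0,"ty":-1,"tz":0,"spin":0,"grip":1}]'
python3 -m handwheel '[{"tx":0,"ty":-0.35,"tz":-0.2,"spin":0,"grip":1},{"tx":0,"ty":0,"tz":-0.6,"spin":0,"grip":1},{"tx":0,"ty":0,"tz":-0.5,"spin":0,"grip":1},{"tx":0,"ty":0,"tz":-0.3,"spin":0,"grip":1},{"tx":0,"ty":0,"tz":0,"spin":0,"grip":1}]'
```

```text
clock: 14.65
eef_pos: [0.6045, -0.0837, 0.1448]
ee_rot: [0.707, 0.707, 0.0, -0.0]
wrist_force: [0.8, 0.1, -0.5]
finger_gap: 0.0007
grip_force: 0.0
clock: 15.15
eef_pos: [0.6034, -0.0955, 0.0789]
ee_rot: [0.707, 0.707, -0.001, -0.001]
wrist_force: [0.5, 0.7, -0.3]
finger_gap: 0.0004
grip_force: 0.0
```

```bash
python3 -m handwheel '[{"tx":0,"ty":0,"tz":-0.08,"spin":0,"grip":1},{"tx":0,"ty":0,"tz":-0.05,"spin":0,"grip":1},{"tx":0,"ty":0,"tz":-0.03,"spin":0,"grip":1},{"tx":0,"ty":0,"tz":-0.03,"spin":0,"grip":1},{"tx":0,"ty":0,"tz":0,"spin":0,"grip":1}]'
```

```text
clock: 15.65
eef_pos: [0.605, -0.0968, 0.0745]
ee_rot: [0.708, 0.706, 0.001, 0.0]
wrist_force: [-2.0, 1.3, 8.8]
finger_gap: 0.0004
grip_force: 4.3
```

Pressing with 9 N. Now I'll drag +33 mm in y.

```bash
python3 -m handwheel '[{"tx":0,"ty":0.05,"tz":0,"spin":0,"grip":1},{"tx":0.02,"ty":0.08,"tz":0,"spin":0,"grip":1},{"tx":0.02,"ty":0.1,"tz":0,"spin":0,"grip":1},{"tx":0,"ty":0.1,"tz":0,"spin":0,"grip":1},{"tx":0,"ty":0.1,"tz":0,"spin":0,"grip":1}]'
python3 -m handwheel '[{"tx":0,"ty":0.1,"tz":0,"spin":0,"grip":1},{"tx":0,"ty":0.1,"tz":0,"spin":0,"grip":1},{"tx":-0.02,"ty":0.1,"tz":0,"spin":0,"grip":1},{"tx":-0.02,"ty":0.08,"tz":0,"spin":0,"grip":1},{"tx":0,"ty":0.03,"tz":0,"spin":0,"grip":1}]'
python3 - <<'E'
from h import *
c,p=cam("scene"); c2,p2=cam("top")
x=p[170:270,230:350][:,:,::-1]; y=p2[160:270,300:420][:,:,::-1]
cv2.imwrite("pics/c4.png",cv2.resize(np.vstack([x,y]),None,fx=2.8,fy=2.8,interpolation=cv2.INTER_CUBIC))
E
```

```text
clock: 16.15
eef_pos: [0.6075, -0.0799, 0.0745]
ee_rot: [0.708, 0.706, 0.001, 0.001]
wrist_force: [-0.1, -1.0, 5.5]
finger_gap: 0.0005
grip_force: 2.9
clock: 16.65
eef_pos: [0.6056, -0.0632, 0.0745]
ee_rot: [0.708, 0.706, 0.001, 0.001]
wrist_force: [-1.0, -0.6, 7.2]
finger_gap: 0.0004
grip_force: 3.5
```

View pics/c4.png

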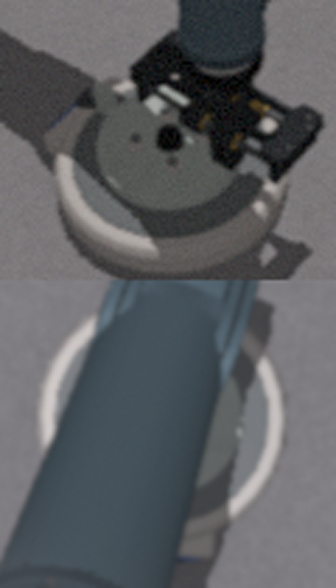

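The scene crop shows the tab at (105,93), close to the pointer, and the top view is blocked by the arm. I'll unload slowly, lift, move aside and measure.

```bash
python3 -m handwheel '[{"tx":0,"ty":0,"tz":0.01,"spin":0,"grip":1},{"tx":0,"ty":0,"tz":0.01,"spin":0,"grip":1},{"tx":0,"ty":0,"tz":0.01,"spin":0,"grip":1},{"tx":0,"ty":0,"tz":0.02,"spin":0,"grip":1},{"tx":0,"ty":0,"tz":0.1,"spin":0,"grip":1}]'
python3 -m handwheel '[{"tx":0,"ty":0,"tz":0.6,"spin":0,"grip":1},{"tx":0,"ty":0,"tz":0.9,"spin":0,"grip":1},{"tx":0,"ty":0.9,"tz":0,"spin":0,"grip":1},{"tx":0,"ty":1,"tz":0,"spin":0,"grip":1},{"tx":0,"ty":1,"tz":0,"spin":0,"grip":1}]'
python3 -m handwheel '[{"tx":0,"ty":1,"tz":0,"spin":0,"grip":1},{"tx":0,"ty":0.6,"tz":0,"spin":0,"grip":1},{"tx":0,"ty":0,"tz":0,"spin":0,"grip":1},{"tx":0,"ty":0,"tz":0,"spin":0,"grip":1},{"tx":0,"ty":0,"tz":0,"spin":0,"grip":1}]'
python3 meas.py; python3 meas.py;python3 meas.py;python3 meas.py
```

```text
clock: 17.25
eef_pos: [0.6036, -0.0632, 0.0786]
ee_rot: [0.708, 0.706, -0.001, -0.001]
wrist_force: [-0.3, 1.0, 0.3]
finger_gap: 0.0003
grip_force: 0.0
clock: 17.75
eef_pos: [0.6043, 0.0537, 0.1396]
ee_rot: [0.708, 0.706, 0.0, 0.0]
wrist_force: [-0.1, 1.1, 0.5]
finger_gap: 0.0005
grip_force: 0.0
clock: 18.25
eef_pos: [0.6045, 0.1145, 0.1392]
ee_rot: [0.709, 0.705, -0.0, 0.0]
wrist_force: [-0.1, -0.5, 0.3]
finger_gap: 0.0002
grip_force: 0.0
clock 18.3 tab 180.0 184.81575393676758 180.7033040647985 ptr 180.47111123109667 [0.60453511 0.11446538 0.1392003 ]
clock 18.35 tab 180.0 184.80012893676758 180.70543322083148 ptr 180.47712255317248 [0.60460257 0.11470879 0.13923531]
clock 18.4 tab 180.0 184.25130081176758 180.70849000806334 ptr 180.47512205830253 [0.60460069 0.11500338 0.13920675]
clock 18.45 tab 180.0 184.42317581176758 180.6999078657743 ptr 180.47161827833241 [0.60459545 0.1153854  0.13920911]
```

```bash
python3 -c "
from workcell import manip; print(manip.hand_in())"
```

```text
the job is handed in; nothing more can be done
None
```

The rotor spun freely at about 2.5 rad/s, passed the pointer untouched at least twice, was braked from on top and nudged to rest about 0.2° from the pointer by camera measurement; the hand is clear and the job is handed in at about 18.5 s.

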